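Tip two used sample tubes through the box mouth and stow the box

ROBOT

A 7-joint arm with a two-finger parallel gripper is mounted at the origin on the work surface. World frame = base frame: x ahead of the robot, y to its left, z up, the work surface at z = 0. Lengths are in m, angles in rad, forces in N, time in s.
With the tool pointing down it reaches from about 0.425 to 0.925 m from the base axis. Payload 6.8 kg.
Tool frame: the origin (TCP) lies midway between the tips of the shut fingers; the grasp point (between the pads) lies 19 mm behind it; z points along the fingers, y is the line along which they close (so a half turn about z gives the same grasp; the last joint's range is limited). The gripper opens to 85 mm and grips with 20 to 120 N. Pads are 22 mm wide; open, the fingers measure 114 mm over their backs; the gripper's body (76 mm by 85 mm) begins 54 mm behind the grasp point. The pads swing forward as they close: fully open they stand 13 mm farther back than shut.
Start: joints at [-1.302, 0.477, 0.022, 1.555, -0.011, 1.109, -0.083], TCP at [0.248, 0.628, 0.195] pointing down, gripper open.
Joint ranges: [-2.96, 2.96], [-0.34, 2.1], [-1.41, 1.46], [0.24, 2.44], [-1.37, 4.51], [0.17, 1.92], [-2.96, 2.96]. Speed limits (rad/s): [2.39, 2.39, 3.14, 3.14, 3.14, 3.14, 3.14].

INTERFACE

Orientations are given as a unit quaternion [w, x, y, z].
In Python, from station import bot, eyes, ticket gives the robot as it stands.
- The arm moves only by the shell command python3 -m crank 'ROWS' [FORCE]. ROWS is text: rows parted by semicolons, each of 7 numbers parted by spaces: the shift along the tool's x, y, z in units of 0.5 m (1.0 is 0.5 m), then the turn, a rotation vector about the tool's x, y, z in units of 180 degrees (1.0 is 180 degrees), then the closure, from 0 (fully open) to 1 (shut). A call has 1 to 20 rows; each row is the pose to reach, as a shift and turn from the pose commanded when the call began, along the tool's axes at that moment, turning the shorter way round; what a row does not reach only later rows make up. A row lasts 1/10 s, in which the tool goes at most 50 mm and 8.59 degrees, less where a joint would pass 70% of its speed; a pose out of reach is approached as far as the arm can. A call with a number of a shift or a turn outside -1 to 1 is refused whole. A call with a gripper value outside its range is refused whole. The fingers move at their own pace and stop on an object; FORCE is the grip in N (left out, the last holds). Time passes only in rows, so rows that repeat a pose let the fingers close. It gives the time, the measured TCP pose, the force, the opening and the grip force at its end, in the units of the state.
- bot.get_obs(): the state, without advancing time (a new reading comes with each control period).
- eyes.read_camera(name): name is "scene" or "top" or "wrist"; returns a dict with "image" (480x640x3 uint8, red, green, blue), "K" (3x3 intrinsics, pixels), "R" (3x3) and "t" (3): a world point X has camera coordinates R X + t. Camera axes: x right, y down, z forward; pixel columns grow to the right and rows downward; lengths in m; the calibration is good to about 2 mm. The wrist camera is an equidistant fisheye: a pixel r from the principal point sees the ray r / f radians off the axis. A picture is of the moment at which its call begins. There is no depth.
- ticket.hand_in(): hands the job in; it is judged then, once.
The state is a dict: "t": time; "q": joint angles; "joint_vel": joint speeds; "joint_torque": joint torques, N m; "eef_pos": TCP position; "tool_rot": TCP orientation; "contact_force": force on the tool from outside, world axes, zero at the start; "torque": the same for the moment, N m; "gripper_width": opening from 0.0 (shut) to 1.0 (fully open); "grasp_force": force on a finger pad.
Only numpy, scipy, OpenCV 4.12 (cv2) and the standard library are available. Lean on these libraries where they do the work, as an engineer would, in place of code of your own. Each camera call takes 0.05 s, during which the arm holds its last target. There are 200 camera calls.

TASK

Pick up the steel trough that holds two capped sample tubes, keep it about level and rest its turned-down lip just inside the square mouth of the white discard box, and only then tilt it so that both tubes slide down through the mouth, none missing it. Set the empty trough gently back on its feet on the paper bench pad and let go, then slide the box along the bench until it is wholly under the low white shelf and square with it. Do not tip or lift the box, do not bump the shelf with the robot, and leave the other things on the bench where they are.

Things in the scene. Friction and masses are not known exactly. Their poses are not given: they have to be found in the camera images.
- trough_c (a point): Balance point of an open steel trough (0.2 kg), on its middle line 33 mm above the bottom of its feet. x points along it to the spout, y across, z up. 28 mm wide outside, 22 inside; body from x = -95 to +85 mm; top of the 3 mm side walls 13 mm above this point. Grip it across the side walls, fingers outside, here. Two tubes lie loose in it and slide along it at some 13 to 20 degrees of tilt.
- trough: The same trough, same axes; origin on its middle line at the bottom of its feet. Underside of the 3 mm floor 17 mm above this. Closed at the back; at x = +85 mm the floor bends down 40 degrees into a spout 26 mm long, as wide as the trough, with side walls 16 mm high. Two cross feet 17 mm high at x = +30 and -75 mm.
- lip (a point): Lower end of the trough's spout, mid-width: 105 mm ahead of and 31 mm below trough_c in the trough's axes (20 mm ahead of the floor's bend and 15 mm below its underside). Same axes as the trough.
- tube_a_c (a point): Centre of a capped sample tube, 76 mm long, 15 mm thick (16 mm at its grey 18 mm cap), 16 g, lying along its x axis in the front part of the trough, cap to the back.
- tube_b_c (a point): Centre of the second, identical tube, lying behind the first one in the trough.
- box_c (a point): Centre, half-way up the 95 mm tall box (47.5 mm above the bench), of the discard box: white plastic, 150 mm along its x, 130 mm along its y, closed grey lid with a square mouth in its middle, 0.5 kg (varies), loose on the bench, slides easily. z up. Walls and lid 4 mm.
- box: The same box; origin at the centre of its underside, same axes.
- mouth (a point): Centre of the box's mouth, at the level of the top of its rim, 105 mm above the bench: a square opening 60 x 60 mm inside, with a rim 4 mm thick that stands 10 mm above the lid. Same axes as the box.
- pad: White paper bench pad, 160 mm along x, 260 mm along y, 4 mm thick, fixed; the trough starts on it. Origin at the centre of its underside.
- shelf: Fixed low white shelf: board 380 mm along x, 200 mm along y, underside 145 mm and top 163 mm above the bench, packs and a 25 mm high carton on top. Open only at its +y side (board's front edge at y = +100 mm); 12 mm panels close the x ends (356 mm between them), a panel the -y side (inside at y = -90 mm). Origin on the bench below the board's centre.
- dropper: White plastic dropper bottle, 38 mm across, 85 mm tall; a bystander. Origin at the centre of its underside.
- cup: Clear capped specimen cup, 58 mm across, 70 mm tall; a bystander. Origin at the centre of its underside.
- tape: Roll of paper tape lying flat, 72 mm across, 25 mm high; a bystander. Origin at the centre of its underside.
- carton: Small cardboard carton 60 x 110 x 50 mm high; a bystander. Origin at the centre of its underside.
- pen: Black and grey marker pen, 130 mm long, 15 mm thick, lying along its y axis; a bystander. Origin at the centre of its underside.
- wipes: White canister, 90 mm across, 130 mm tall; a bystander. Origin at the centre of its underside.
There are look-alikes about, which are no part of the job. Leave any purple look-alike of the trough alone.

How it is judged:
By the outcome, as a careful person would: the job done as asked, in the order asked, and still so for the second after the job is handed in, with the robot touching nothing.
It also fails if it takes over 72 s, if anything falls off the work surface, if the arm or the gripper's body presses on something with over 40 N, if the wrist force passes 120 N, or if a joint passes its speed limit or range.

## Working session

There is one attempt and no reset: what is moved stays moved. The work goes in short steps, Python scripts to look and compute and a shell command to move; the robot and the scene stay as the last step left them, time stands still between calls to the robot, and variables do not carry over. Pictures are saved under pics/ and viewed, at most 10 in all, crops included, and the job is handed in when it is done.

```bash
ls; mkdir -p pics; python3 - <<'E'
from station import bot,eyes
import cv2,json
o=bot.get_obs();print({k:o[k] for k in('t','eef_pos','tool_rot','gripper_width','contact_force')})
for n in('scene','top'):
    c=eyes.read_camera(n);cv2.imwrite(f'pics/{n}0.png',c['image'][:,:,::-1]);print(n,c['K'],c['R'],c['t'])
E
```

```text
pics
{'t': 0.0, 'eef_pos': array([0.24814579, 0.62702005, 0.19414347]), 'tool_rot': array([-1.01007715e-04,  1.87293966e-01,  9.82303491e-01, -9.01191172e-04]), 'gripper_width': 0.99703515695813, 'contact_force': array([ 0.13731534, -0.04023959,  0.57549398])}
scene [[606.67485165   0.         310.24771915]
 [  0.         606.67485165 234.06812473]
 [  0.           0.           1.        ]] [[-0.14135975  0.98994902 -0.00428381]
 [ 0.70753275  0.09800365 -0.69985191]
 [-0.69239789 -0.10196183 -0.71427512]] [ 0.01321196 -0.30772229  1.71997579]
top [[542.51879582   0.         322.70939775]
 [  0.         542.51879582 235.02188969]
 [  0.           0.           1.        ]] [[ 0.01584456 -0.99947591  0.02822877]
 [-0.99499913 -0.01854561 -0.0981468 ]
 [ 0.09861888 -0.02653251 -0.9947715 ]] [0.05196315 0.51808604 1.19396084]
```

View pics/top0.png

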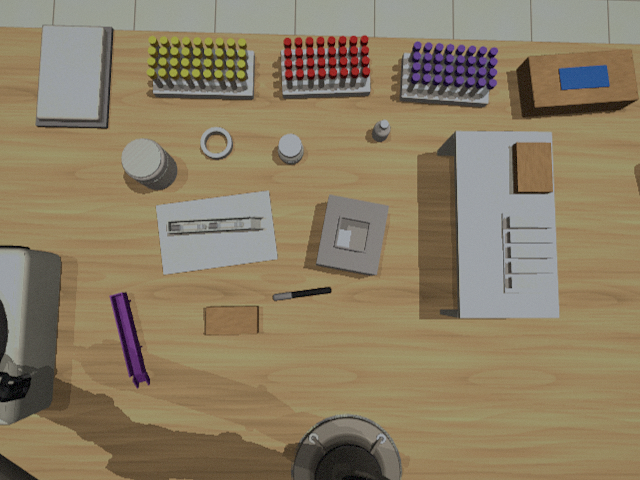

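View pics/scene0.png

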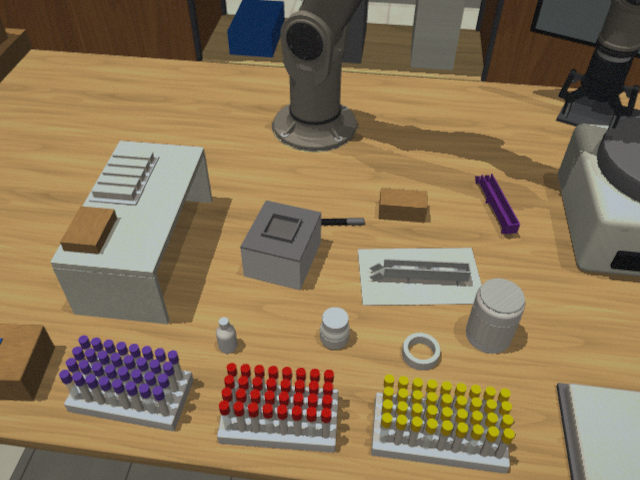

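The top view shows the trough at (168–263, 226) on the pad, spout on the right. The box is at (352,236) with its mouth at (351,235), and the shelf is at (505,225). What could be taken for the trough: the steel one on the pad (215,226), or the purple look-alike (130,338), which I rule out. For the box: only the grey-lidded one at (352,236); the cartons at (232,320) and (575,85) don't match.

```bash
cat > h.py <<'E'
import numpy as np,cv2
from station import bot,eyes
from scipy.spatial.transform import Rotation as Ro
def ray(c,u,v,z,fish=False):
    K=c['K'];a=np.array([(u-K[0,2])/K[0,0],(v-K[1,2])/K[1,1]])
    if fish:
        r=np.hypot(*a);d=np.array([*(a/max(r,1e-9)*np.sin(r)),np.cos(r)])
    else: d=np.array([*a,1.])
    R=np.array(c['R']);o=-R.T@c['t'];d=R.T@d
    return o+d*(z-o[2])/d[2]
def proj(c,X,fish=False):
    p=c['R']@np.asarray(X)+c['t'];K=c['K']
    if fish:
        r=np.hypot(p[0],p[1]);s=np.arctan2(r,p[2])/max(r,1e-9)
    else: s=1/p[2]
    return np.array([K[0,0]*p[0]*s+K[0,2],K[1,1]*p[1]*s+K[1,2]])
def rel(p,R,P,Q):
    "tool-frame shift (units .5 m) and rotvec (units pi) from (p,R) to (P,Q)"
    return np.round(R.T@(np.array(P)-p)/.5,4),np.round(Ro.from_matrix(R.T@Q).as_rotvec()/np.pi,4)
def tool():
    o=bot.get_obs();w=o['tool_rot'];return o['eef_pos'],Ro.from_quat([*w[1:],w[0]]).as_matrix(),o
E
python3 - <<'E'
from h import *
im=cv2.imread('pics/top0.png')
a=cv2.resize(im[180:285,150:400],(800,336),interpolation=cv2.INTER_CUBIC)
b=cv2.resize(im[125:325,430:565],(270*1,400)[:2],interpolation=cv2.INTER_CUBIC)
s=cv2.imread('pics/scene0.png');d=cv2.resize(s[195:305,235:495],(600,254),interpolation=cv2.INTER_CUBIC)
o=np.zeros((600,800,3),np.uint8);o[:336]=a;o[340:594,:600]=d
cv2.imwrite('pics/crop1.png',o)
E
```

```text
(no output)
```

View pics/crop1.png

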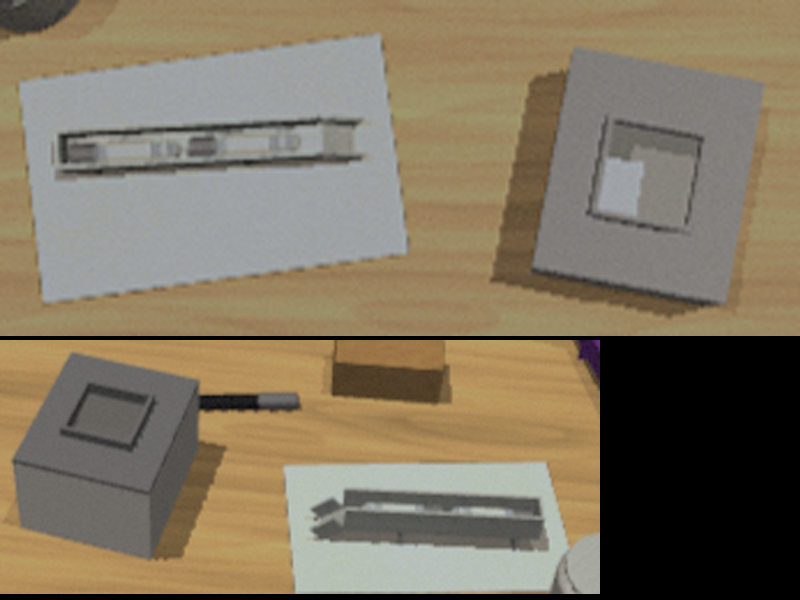

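The crop confirms the steel trough, with two tubes in it and its spout towards the box, and its back end at crop (58,150). The box lid corners are at crop (572,48), (762,82), (722,303) and (535,270), and the mouth is clear.

```bash
cat >> h.py <<'E'
def R_from(z,y):
    z=np.array(z,float)/np.linalg.norm(z);y=np.array(y,float);y-=z*(y@z);y/=np.linalg.norm(y)
    return np.c_[np.cross(y,z),y,z]
E
python3 - <<'E'
from h import *
c=eyes.read_camera('top');P=lambda L,z:np.array([ray(c,150+u/3.2,180+v/3.2,z) for u,v in L])
np.set_printoptions(precision=4,suppress=True)
t=P([(60,133),(58,172),(325,120),(325,160),(362,122),(362,158)],.05)
print('trough top',t[:,:2]);
b=(t[0]+t[1])/2;f=(t[2]+t[3])/2;print('yaw',np.degrees(np.arctan2(*(f-b)[1::-1])),np.linalg.norm(f-b))
L=P([(572,48),(762,82),(722,303),(535,270)],.095);print('lid',L[:,:2],L.mean(0),[np.linalg.norm(L[i]-L[i-1]) for i in range(4)])
M=P([(607,116),(704,137),(688,231),(588,214)],.105);print('rim',M.mean(0))
for q in((0,3),(1,2)):d=L[q[0]]-L[q[1]];print('box x yaw',np.degrees(np.arctan2(d[1],d[0])))
S=np.array([ray(c,u,v,.163) for u,v in((456,132),(551,132),(558,317),(460,317))]);print('shelf',S[:,:2],S.mean(0),[np.linalg.norm(S[i]-S[i-1]) for i in range(4)])
p=P([(20,83),(380,36),(407,252),(45,302)],.004);print('pad',p[:,:2])
s=cv2.imread('pics/top0.png');cv2.imwrite('pics/shelf.png',cv2.resize(s[115:330,420:580],(595,600)[:2],interpolation=cv2.INTER_CUBIC)) if 0 else 0
for nm,q in(('tool',tool()[0]),):print(proj(c,q))
w=eyes.read_camera('wrist');p0,R0,_=tool();print(R0.T@(-w['R'].T@w['t']-p0),w['K'],w['R']@R0)
E
```

```text
trough top [[0.5379 0.3989]
 [0.5111 0.3991]
 [0.5504 0.2186]
 [0.5228 0.2178]
 [0.5495 0.1932]
 [0.5246 0.1926]]
yaw -86.17868888658332 0.18114235402500123
lid [[ 0.5961  0.0512]
 [ 0.5758 -0.0759]
 [ 0.4283 -0.0501]
 [ 0.4479  0.0734]] [ 0.512  -0.0003  0.095 ] [np.float64(0.14991500113550682), np.float64(0.12878164559323918), np.float64(0.14979627419642658), np.float64(0.1250295043889663)]
rim [0.5114 0.0012 0.105 ]
box x yaw -8.501953011639818
box x yaw -9.936722072152238
shelf [[ 0.7199 -0.2044]
 [ 0.7247 -0.4009]
 [ 0.3486 -0.4052]
 [ 0.3458 -0.2092]] [ 0.5348 -0.3049  0.163 ] [np.float64(0.3741671270925126), np.float64(0.19653785875447674), np.float64(0.3760864272258328), np.float64(0.19600254908032225)]
pad [[0.5786 0.4405]
 [0.6179 0.1859]
 [0.4631 0.1628]
 [0.4235 0.416 ]]
[ 18.5112 364.3809]
[ 0.0748  0.0005 -0.1782] [[371.6483   0.     323.1344]
 [  0.     371.6483 234.9553]
 [  0.       0.       1.    ]] [[ 0.0002  1.      0.0008]
 [-0.9562  0.0004 -0.2929]
 [-0.2929 -0.0007  0.9562]]
```

```bash
python3 - <<'E'
from h import *
p,R,o=tool();a=np.radians(-86.2);y=[-np.sin(a),np.cos(a),0]
Q=R_from([0,0,-1],y)
print(rel(p,R,[.5308,.3042,.12],Q))
E
```

```text
(array([-0.7632, -0.3927,  0.1495]), array([-3.000e-04,  2.000e-04,  3.589e-01]))
```

```bash
r="" ; python3 -m crank '-0.763 -0.393 0.1495 0 0 0.359 0;-0.763 -0.393 0.1495 0 0 0.359 0;-0.763 -0.393 0.1495 0 0 0.359 0;-0.763 -0.393 0.1495 0 0 0.359 0;-0.763 -0.393 0.1495 0 0 0.359 0;-0.763 -0.393 0.1495 0 0 0.359 0;-0.763 -0.393 0.1495 0 0 0.359 0;-0.763 -0.393 0.1495 0 0 0.359 0;-0.763 -0.393 0.1495 0 0 0.359 0;-0.763 -0.393 0.1495 0 0 0.359 0;-0.763 -0.393 0.1495 0 0 0.359 0;-0.763 -0.393 0.1495 0 0 0.359 0;-0.763 -0.393 0.1495 0 0 0.359 0;-0.763 -0.393 0.1495 0 0 0.359 0'
python3 - <<'E'
from h import *
p,R,o=tool();print(o['t'],p,o['q'],R)
w=eyes.read_camera('wrist');im=w['image'][:,:,::-1].copy()
a=np.radians(-86.2);x=np.array([np.cos(a),np.sin(a),0]);y=np.array([-x[1],x[0],0]);C=np.array([.5308,.3042,.05])
for X in(-.095,.085):
  for Y in(-.014,.014):
    u=proj(w,C+x*X+y*Y,True);cv2.circle(im,tuple(int(k) for k in u),4,(0,0,255),1)
    print(u)
cv2.imwrite('pics/w1.png',im)
E
```

```text
t: 1.6
eef_pos: [0.53, 0.306, 0.1205]
tool_rot: [-0.0, 0.682, 0.731, 0.0]
contact_force: [-0.9, -0.3, 0.2]
gripper_width: 0.999
grasp_force: 0.0
1.6 [0.53002016 0.30595402 0.12049038] [-0.88207696  0.46794864  0.34257359  1.80099931 -0.19458031  0.90534394
 -0.38439985] [[-6.84233119e-02  9.97656372e-01 -1.20898530e-04]
 [ 9.97656178e-01  6.84233745e-02  6.26337452e-04]
 [ 6.33141836e-04 -7.77590825e-05 -9.99999797e-01]]
[302.94299624  97.71240664]
[345.56827007  97.83589963]
[305.81132558 338.8331639 ]
[341.29349694 338.90056374]
```

View pics/w1.png

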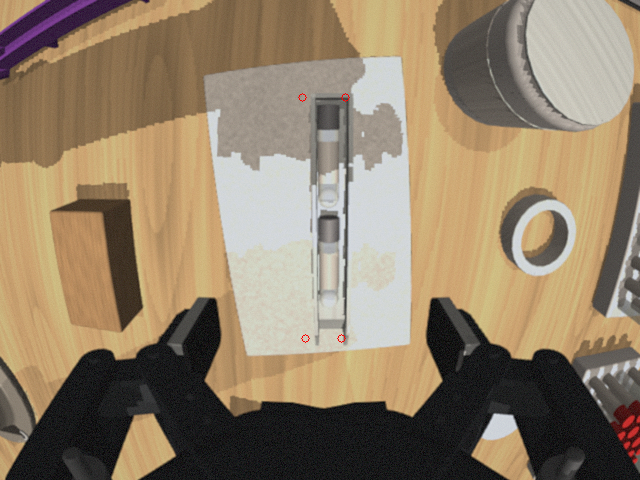

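```bash
python3 - <<'E'
from h import *
w=eyes.read_camera('wrist');im=w['image'][:,:,::-1]
cv2.imwrite('pics/w2.png',cv2.resize(im[85:355,290:375],(252*2//2*1,800)[:2],interpolation=cv2.INTER_CUBIC)[:600*800//600] if 0 else np.hstack([cv2.resize(im[85:165,285:380],(380*1,320)),cv2.resize(im[285:365,285:380],(380,320))]))
E
```

```text
(no output)
```

View pics/w2.png

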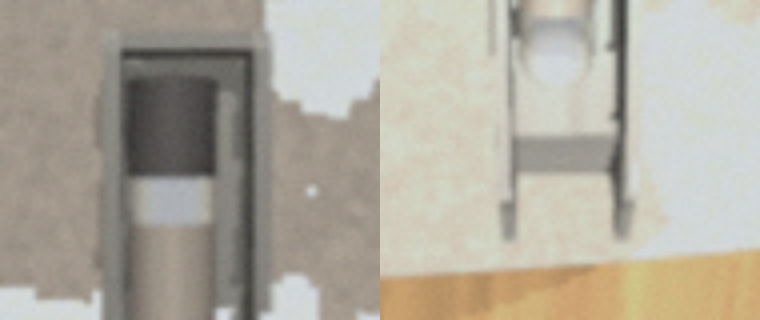

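```bash
python3 - <<'E'
from h import *
w=eyes.read_camera('wrist')
b=ray(w,331.8,93.5,.05,True);f=ray(w,332,334,.05,True);d=f-b
yaw=np.degrees(np.arctan2(d[1],d[0]));print(b,f,yaw,np.linalg.norm(d))
u=d/np.linalg.norm(d);C=b+.095*u;print(C)
p,R,o=tool();print(rel(p,R,[C[0],C[1],.017],R_from([0,0,-1],[-u[1],u[0],0])),o['t'])
E
```

```text
[0.5296414 0.4015562 0.05     ] [0.54295178 0.22390846 0.05      ] -85.7150784743929 0.1781456938993815
[0.53673944 0.30682175 0.05      ]
(array([0.0023, 0.0128, 0.207 ]), array([ 0.    , -0.0001, -0.0024])) 1.75
```

```bash
python3 -m crank '0.005 0.012 0.06 0 0 -0.002 0;0.005 0.012 0.11 0 0 -0.002 0;0.005 0.012 0.15 0 0 -0.002 0;0.005 0.012 0.18 0 0 -0.002 0;0.005 0.012 0.206 0 0 -0.002 0;0.005 0.012 0.206 0 0 -0.002 0;0.005 0.012 0.206 0 0 -0.002 0.4;0.005 0.012 0.206 0 0 -0.002 0.6;0.005 0.012 0.206 0 0 -0.002 0.8;0.005 0.012 0.206 0 0 -0.002 1;0.005 0.012 0.206 0 0 -0.002 1;0.005 0.012 0.206 0 0 -0.002 1;0.005 0.012 0.206 0 0 -0.002 1' 60; python3 - <<'E'
from h import *
p,R,o=tool();print(p,R[:,1],o['gripper_width'],o['contact_force'])
E
```

```text
t: 3.05
eef_pos: [0.5366, 0.3075, 0.0174]
tool_rot: [-0.0, 0.681, 0.732, 0.0]
contact_force: [-0.7, -0.3, 0.2]
gripper_width: -0.0
grasp_force: 0.0
[0.53660456 0.30750516 0.01740889] [9.97376387e-01 7.23902046e-02 2.87431898e-05] -8.664137091573786e-05 [-0.70341324 -0.27339424  0.24483974]
```

```bash
python3 - <<'E'
from h import *
for n in('wrist','top'):
    w=eyes.read_camera(n);cv2.imwrite(f'pics/{n}3.png',w['image'][:,:,::-1])
a=cv2.imread('pics/wrist3.png');b=cv2.imread('pics/top3.png')
o=np.zeros((600,800,3),np.uint8);o[:300,:400]=cv2.resize(a,(400,300));o[300:,:]=cv2.resize(b[180:285,120:260],(800,600))[150:450]
cv2.imwrite('pics/c3.png',o)
E
```

```text
(no output)
```

View pics/c3.png

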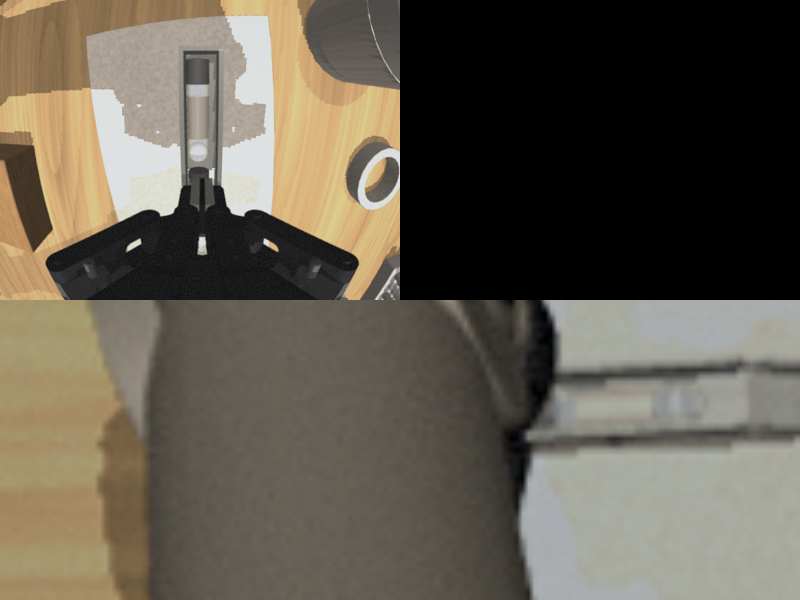

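```bash
python3 - <<'E'
import cv2
a=cv2.imread('pics/wrist3.png');cv2.imwrite('pics/c4.png',cv2.resize(a[240:420,230:420],(633,600),interpolation=cv2.INTER_CUBIC))
from station import bot
o=bot.get_obs();print(o)
E
```

```text
{'t': 3.15, 'q': array([-0.83577699,  0.61373516,  0.29190131,  1.84219721, -0.2535245 ,
        0.72193267, -0.33042543]), 'joint_vel': array([-0.00021102, -0.00069539,  0.00037137,  0.00099477, -0.00012734,
        0.00080619,  0.0012075 ]), 'joint_torque': array([-2.71466204e-03, -5.78012931e+01,  6.56543657e+00, -2.01186222e+01,
        9.24695923e-03,  1.79229068e-03, -9.40643258e-05]), 'eef_pos': array([0.53662002, 0.30746009, 0.01734593]), 'tool_rot': array([-6.31352393e-06,  6.81048382e-01,  7.32238419e-01,  2.45348848e-06]), 'contact_force': array([-0.53548388, -0.49558867, -0.24338825]), 'torque': array([ 0.1022248 , -0.02764665,  0.02277287]), 'grasp_force': 0.0, 'gripper_width': 0.0014001110424123522}
```

View pics/c4.png

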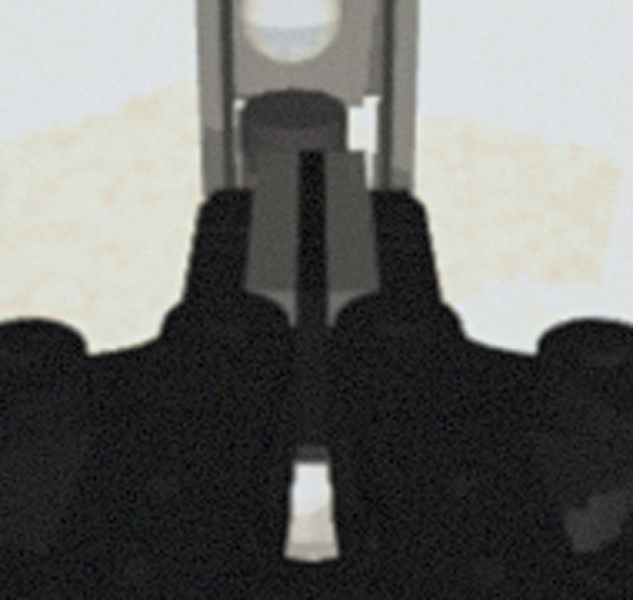

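The gripper reads shut with no force, and the fingers in the picture seem cut off by the trough. I'll open it gradually and read the numbers.

```bash
python3 -m crank '0 0 0 0 0 0 0.8;0 0 0 0 0 0 0.6'; python3 -m crank '0 0 0 0 0 0 0.4;0 0 0 0 0 0 0.2;0 0 0 0 0 0 0;0 0 0 0 0 0 0;0 0 0 0 0 0 0';python3 -m crank '0 0 0 0 0 0 0.5;0 0 0 0 0 0 0.5;0 0 0 0 0 0 0.6;0 0 0 0 0 0 0.6' 40;  python3 -m crank '0 0 0 0 0 0 0.66;0 0 0 0 0 0 0.66'; python3 -m crank '0 0 0 0 0 0 0.7;0 0 0 0 0 0 0.7'
python3 - <<'E'
from h import *
s=cv2.imread('pics/scene0.png').astype(int);n=eyes.read_camera('scene')['image'][:,:,::-1];cv2.imwrite('pics/s5.png',n)
w=eyes.read_camera('wrist')['image'][:,:,::-1];cv2.imwrite('pics/w5.png',w)
a=cv2.resize(n[150:350,330:530],(400,400));b=cv2.resize(w,(400,300))
o=np.zeros((600,800,3),np.uint8);o[:400,:400]=a;o[:600,400:]=cv2.resize(w[190:400,250:390],(400,600));cv2.imwrite('pics/c5.png',o)
E
```

```text
t: 3.35
eef_pos: [0.5366, 0.3074, 0.0173]
tool_rot: [0.0, 0.681, 0.732, -0.0]
contact_force: [0.3, -0.0, 0.4]
gripper_width: 0.325
grasp_force: 0.0
t: 3.85
eef_pos: [0.5366, 0.3075, 0.0173]
tool_rot: [-0.0, 0.681, 0.732, 0.0]
contact_force: [-0.1, 0.4, 0.5]
gripper_width: 1.001
grasp_force: 0.0
t: 4.25
eef_pos: [0.5366, 0.3075, 0.0173]
tool_rot: [-0.0, 0.681, 0.732, -0.0]
contact_force: [0.2, 0.4, 0.4]
gripper_width: 0.397
grasp_force: 0.0
t: 4.45
eef_pos: [0.5366, 0.3075, 0.0174]
tool_rot: [-0.0, 0.681, 0.732, 0.0]
contact_force: [-0.0, 0.4, 0.7]
gripper_width: 0.343
grasp_force: 0.0
t: 4.65
eef_pos: [0.5366, 0.3074, 0.0173]
tool_rot: [-0.0, 0.681, 0.732, -0.0]
contact_force: [0.9, -0.4, -0.1]
gripper_width: 0.3
grasp_force: 0.0
```

View pics/c5.png

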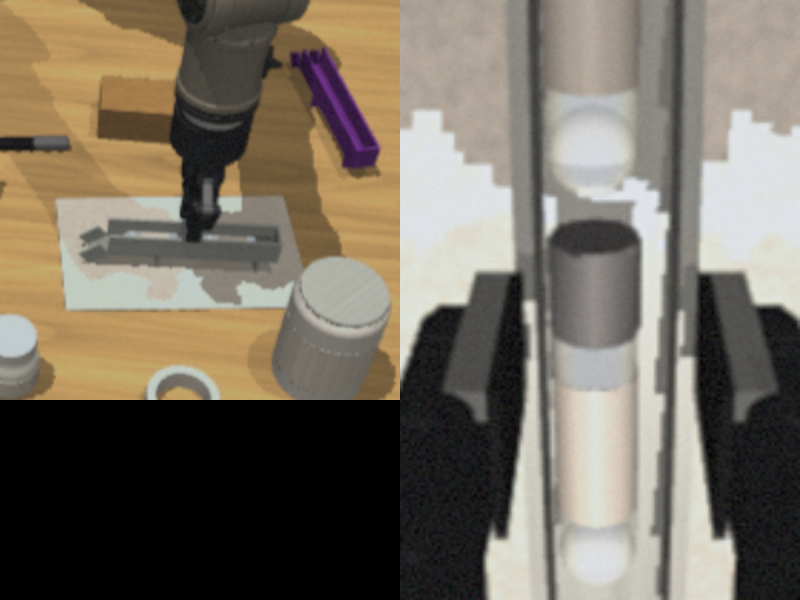

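```bash
python3 - <<'E'
from h import *
p,R,o=tool();s=eyes.read_camera('scene')
for dz in(0,.01,.02,.03,.04,.05):print(dz,[proj(s,p+[dx,0,dz]).round() for dx in(-.02,0,.02)])
w=eyes.read_camera('wrist')
for dz in(0,.02,.04):
  for dy in(.013,): print(dz,[proj(w,p+R@[dx,dy,-dz],True).round() for dx in(-.011,0,.011)])
im=cv2.imread('pics/s5.png')[235:285,400:450];cv2.imwrite('pics/c6.png',cv2.resize(im,(600,600),interpolation=cv2.INTER_CUBIC))
E
```

```text
0 [array([423., 269.]), array([423., 276.]), array([423., 283.])]
0.01 [array([423., 266.]), array([423., 273.]), array([423., 280.])]
0.02 [array([424., 263.]), array([424., 270.]), array([424., 277.])]
0.03 [array([425., 260.]), array([424., 267.]), array([424., 274.])]
0.04 [array([425., 257.]), array([425., 264.]), array([425., 271.])]
0.05 [array([426., 253.]), array([426., 260.]), array([426., 267.])]
0 [array([347., 292.]), array([348., 273.]), array([348., 253.])]
0.02 [array([350., 310.]), array([350., 289.]), array([351., 267.])]
0.04 [array([353., 331.]), array([354., 309.]), array([354., 286.])]
```

View pics/c6.png

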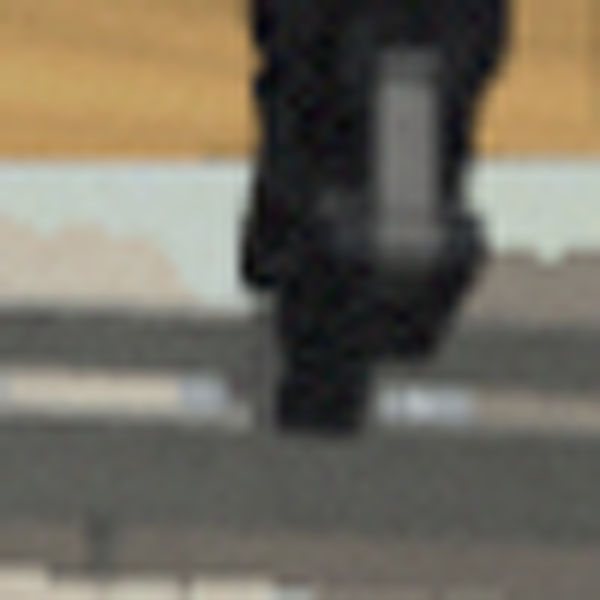

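The wrist and scene views agree that the real fingertips sit about 40 mm behind the reported TCP. They closed just above the walls and touched nothing. I'll open, go 40 mm lower and grip again.

```bash
python3 -m crank '0 0 0 0 0 0 0;0 0 0 0 0 0 0;0 0 0 0 0 0 0;0 0 0.02 0 0 0 0;0 0 0.04 0 0 0 0;0 0 0.06 0 0 0 0;0 0 0.08 0 0 0 0;0 0 0.08 0 0 0 0'; python3 -m crank '0 0 0 0 0 0 0.5;0 0 0 0 0 0 0.55;0 0 0 0 0 0 0.6;0 0 0 0 0 0 0.65;0 0 0 0 0 0 0.7;0 0 0 0 0 0 0.8;0 0 0 0 0 0 1;0 0 0 0 0 0 1' 50
```

```text
t: 5.65
eef_pos: [0.5353, 0.3067, -0.0247]
tool_rot: [-0.0, 0.681, 0.732, -0.002]
contact_force: [-1.0, -0.3, -0.1]
gripper_width: 1.002
grasp_force: 0.0
t: 6.45
eef_pos: [0.537, 0.3077, -0.0221]
tool_rot: [0.0, 0.681, 0.732, 0.0]
contact_force: [-0.7, 0.3, 5.5]
gripper_width: 0.322
grasp_force: 49.7
```

```bash
python3 -m crank '0 0 -0.02 0 0 0 1;0 0 -0.06 0 0 0 1;0 0 -0.12 0 0 0 1;0 0 -0.2 0 0 0 1;0 0 -0.28 0 0 0 1;0 0 -0.34 0 0 0 1;0 0 -0.34 0 0 0 1;0 0 -0.34 0 0 0 1'
cat >> h.py <<'E'
def lid(im,c,seed=(340,206),z=.095,tol=9):
    "rect of a flat grey face by flood fill: centre, yaw deg of each side dir, sides"
    g=cv2.GaussianBlur(im,(3,3),0).copy();m=np.zeros((482,642),np.uint8)
    n,_,_,_=cv2.floodFill(g,m,seed,0,(tol,)*3,(tol,)*3,4|(255<<8)|cv2.FLOODFILL_MASK_ONLY|cv2.FLOODFILL_FIXED_RANGE)
    k=cv2.findContours(m[1:-1,1:-1],cv2.RETR_EXTERNAL,cv2.CHAIN_APPROX_NONE)[0];k=max(k,key=cv2.contourArea)[:,0]
    X=np.array([ray(c,u,v,z)[:2] for u,v in k]);(cx,cy),(a,b),t=cv2.minAreaRect((X*1000).astype(np.float32))
    return n,cx/1e3,cy/1e3,a,b,t
E
python3 - <<'E'
from h import *
p,R,o=tool();print(p,R[:,1],o['contact_force'],o['gripper_width'],o['grasp_force'])
c=eyes.read_camera('top');im=cv2.imread('pics/top0.png')
for tol in(9,14,20):
  print('lid',lid(im,c,(340,206),.095,tol)); print('shelf',lid(im,c,(480,280),.163,tol))
E
```

```text
t: 7.25
eef_pos: [0.5363, 0.3074, 0.1475]
tool_rot: [-0.0, 0.681, 0.732, 0.0]
contact_force: [-1.1, -0.5, -3.4]
gripper_width: 0.318
grasp_force: 49.6
[0.53627433 0.30738131 0.14752864] [9.97377187e-01 7.23791607e-02 6.21946610e-05] [-1.11449316 -0.45113757 -3.43927097] 0.3183587133938807 49.55307268537581
lid (3429, 0.5139025268554688, -0.00039756011962890626, 128.36886596679688, 147.647216796875, 80.4522476196289)
shelf (14168, 0.5360648803710938, -0.30539544677734376, 373.81634521484375, 195.3212127685547, 0.8275738954544067)
lid (3603, 0.5141942138671876, -0.0007597198486328125, 129.4693603515625, 149.25755310058594, 80.5854263305664)
shelf (14406, 0.5360856323242188, -0.3054365234375, 373.85662841796875, 195.97613525390625, 0.8275806903839111)
lid (3830, 0.5143262329101562, -0.0008495559692382812, 131.01808166503906, 150.72412109375, 80.3022232055664)
shelf (14582, 0.5353560791015625, -0.30546279907226564, 376.31597900390625, 196.239013671875, 0.8100073337554932)
```

```bash
cat >> h.py <<'E'
by=np.radians(-9.5);YB=np.array([-np.sin(by),np.cos(by),0]);XB=np.array([np.cos(by),np.sin(by),0]);MO=np.array([.514,-.0006,.105])
LT=np.array([-.104,0,-.028])   # lip in tool frame
def pose(lip,tilt):
    "tool pose for lip at world pt, trough along -YB, nose down by tilt deg"
    t=np.radians(tilt);tx=-YB*np.cos(t)+np.array([0,0,-np.sin(t)]);ty=XB;tz=np.cross(tx,ty)
    Q=R_from(-tz,ty);return lip-Q@LT,Q
E
python3 - <<'E'
from h import *
p,R,o=tool();L=MO+.020*YB
for z,t in((.13,0),(.099,0)):print(rel(p,R,*pose(np.array([L[0],L[1],z]),t)),pose(np.array([L[0],L[1],z]),t)[0],np.linalg.det(pose(L,0)[1]))
E
```

```text
(array([-0.3695, -0.0289,  0.089 ]), array([-0.0005,  0.0003,  0.0759])) [0.5344659  0.12169941 0.102     ] 1.0
(array([-0.3694, -0.0288,  0.151 ]), array([-0.0005,  0.0003,  0.0759])) [0.5344659  0.12169941 0.071     ] 1.0
```

```bash
python3 -m crank '-0.007 -0.0005 0.002 0 0 0.0015 1;-0.025 -0.002 0.006 0 0 0.005 1;-0.055 -0.004 0.013 0 0 0.011 1;-0.095 -0.007 0.023 0 0 0.02 1;-0.14 -0.011 0.034 0 0 0.029 1;-0.19 -0.015 0.046 0 0 0.039 1;-0.24 -0.019 0.058 0 0 0.049 1;-0.285 -0.022 0.069 0 0 0.059 1;-0.32 -0.025 0.077 0 0 0.066 1;-0.345 -0.027 0.083 0 0 0.071 1;-0.36 -0.028 0.087 0 0 0.074 1;-0.3675 -0.0285 0.089 0 0 0.0755 1;-0.3695 -0.029 0.089 0 0 0.076 1;-0.3695 -0.029 0.089 0 0 0.076 1;-0.3695 -0.029 0.089 0 0 0.076 1'
python3 - <<'E'
from h import *
p,R,o=tool();L=MO+.020*YB
for z,t in((.13,0),(.099,0)):print(rel(p,R,*pose(np.array([L[0],L[1],z]),t)))
c=eyes.read_camera('top');im=c['image'][:,:,::-1].copy();s=eyes.read_camera('scene');sm=s['image'][:,:,::-1].copy()
cv2.imwrite('pics/top7.png',im);cv2.imwrite('pics/sc7.png',sm)
lipw=p+R@LT
for C,I in((c,im),(s,sm)):
  for w in(-.014,.014): cv2.circle(I,tuple(int(round(k)) for k in proj(C,lipw+R[:,1]*w)),1,(0,0,255),-1)
  for a,b in((1,1),(1,-1),(-1,-1),(-1,1)): cv2.circle(I,tuple(int(round(k)) for k in proj(C,MO+.034*(a*XB+b*YB))),1,(255,255,0),-1)
o=np.hstack([cv2.resize(im[170:300,270:410],(400,371),interpolation=cv2.INTER_CUBIC),cv2.resize(sm[180:310,230:370],(400,371),interpolation=cv2.INTER_CUBIC)]);cv2.imwrite('pics/c7.png',o)
E
```

```text
t: 8.8
eef_pos: [0.5356, 0.1231, 0.103]
tool_rot: [-0.0, 0.763, 0.646, 0.0]
contact_force: [-0.5, -0.5, -1.8]
gripper_width: 0.319
grasp_force: 49.5
(array([-0.0032, -0.0019,  0.0019]), array([ 0.0001, -0.0002,  0.0003]))
(array([-0.0033, -0.0019,  0.0639]), array([ 0.0001, -0.0002,  0.0003]))
```

View pics/c7.png

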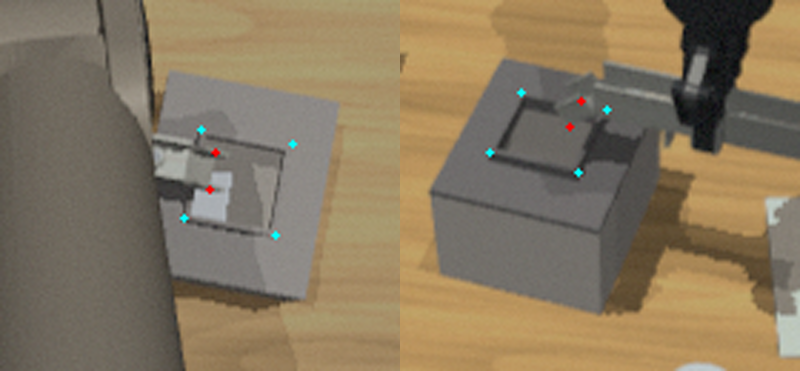

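Picture limit reached, so from here I go by numbers. The picture showed the spout just over the near rim, with its end at about crop (215,170), and the mouth where I predicted it. Now I'll lower it slowly and feel for contact.

```bash
python3 -m crank '-0.003 -0.002 0.015 0 0 0 1;-0.003 -0.002 0.03 0 0 0 1;-0.003 -0.002 0.045 0 0 0 1;-0.003 -0.002 0.052 0 0 0 1;-0.003 -0.002 0.052 0 0 0 1';python3 -m crank '0 0 0.004 0 0 0 1;0 0 0.004 0 0 0 1'; python3 -m crank '0 0 0.004 0 0 0 1;0 0 0.004 0 0 0 1'; python3 -m crank '0 0 0.004 0 0 0 1;0 0 0.004 0 0 0 1'
python3 - <<'E'
from h import *
p,R,o=tool();L=MO+.020*YB;print(p+R@LT,L)
w=eyes.read_camera('wrist');print(R.T@(-w['R'].T@w['t']-p))
E
```

```text
t: 9.4
eef_pos: [0.5337, 0.1206, 0.076]
tool_rot: [-0.0, 0.763, 0.646, -0.001]
contact_force: [0.8, -0.6, -2.9]
gripper_width: 0.322
grasp_force: 49.6
t: 9.6
eef_pos: [0.5343, 0.1208, 0.0748]
tool_rot: [-0.0, 0.763, 0.646, 0.0]
contact_force: [-0.7, -0.4, -2.7]
gripper_width: 0.322
grasp_force: 49.6
t: 9.8
eef_pos: [0.5342, 0.1208, 0.0728]
tool_rot: [-0.0, 0.763, 0.646, -0.0]
contact_force: [0.6, -0.5, -3.1]
gripper_width: 0.319
grasp_force: 49.6
t: 10.0
eef_pos: [0.5341, 0.1208, 0.0707]
tool_rot: [-0.0, 0.763, 0.646, -0.0]
contact_force: [-0.1, 0.4, -3.0]
gripper_width: 0.321
grasp_force: 49.6
[0.51693511 0.01826899 0.09867699] [0.51730095 0.01912571 0.105     ]
[ 7.52904852e-02  8.62804196e-05 -1.78312296e-01]
```

```bash
python3 -m crank '0 0 0.004 0 0 0 1;0 0 0.004 0 0 0 1'; python3 -m crank '0 0 0.003 0 0 0 1;0 0 0.003 0 0 0 1';  python3 -m crank '0 0 0.003 0 0 0 1;0 0 0.003 0 0 0 1'
```

```text
t: 10.25
eef_pos: [0.5345, 0.1205, 0.0689]
tool_rot: [0.0, 0.763, 0.646, -0.0]
contact_force: [-0.2, -0.8, -0.3]
gripper_width: 0.324
grasp_force: 49.9
t: 10.45
eef_pos: [0.5345, 0.1205, 0.0674]
tool_rot: [0.0, 0.763, 0.646, 0.0]
contact_force: [0.5, -2.0, 0.8]
gripper_width: 0.316
grasp_force: 50.0
t: 10.65
eef_pos: [0.5345, 0.1206, 0.0659]
tool_rot: [0.0, 0.763, 0.646, 0.0]
contact_force: [0.2, -2.3, 2.0]
gripper_width: 0.322
grasp_force: 50.1
```

Contact came at lip height 0.097, as predicted for the lip just inside the rim. I'll ease off a little and then tilt about the lip, checking the pivot at 10°.

```bash
python3 - <<'E'
from h import *
p,R,o=tool();l0=p+R@LT;print(l0)
for t in(2,4,6,8,10,12,14,16,18,20,22,24,26,28,30,32,34):
    l=l0+np.array([0,0,min(.0015,.0015*t/4)])
    th=np.radians(t);c,s=np.cos(th),np.sin(th)
    tx=R@[-1,0,0];T=Ro.from_rotvec(th*R[:,1]).as_matrix()@R  # check sign
    if (T@[-1,0,0])[2]>0: T=Ro.from_rotvec(-th*R[:,1]).as_matrix()@R
    print(t,*rel(p,R,l-T@LT,T))
E
```

```text
[0.51728628 0.01804915 0.09387721]
2 [ 0.0018  0.     -0.0088] [0.     0.0111 0.    ]
4 [ 0.0034  0.     -0.0176] [ 0.      0.0222 -0.    ]
6 [ 0.0047  0.     -0.025 ] [0.     0.0333 0.    ]
8 [ 0.0058  0.     -0.0325] [0.     0.0444 0.    ]
10 [ 0.0066  0.     -0.04  ] [0.     0.0556 0.    ]
12 [ 0.0071  0.     -0.0475] [-0.      0.0667 -0.    ]
14 [ 0.0074  0.     -0.055 ] [0.     0.0778 0.    ]
16 [ 0.0074  0.     -0.0625] [ 0.      0.0889 -0.    ]
18 [ 0.0071  0.     -0.07  ] [0.  0.1 0. ]
20 [ 0.0066  0.     -0.0775] [ 0.      0.1111 -0.    ]
22 [ 0.0058  0.     -0.085 ] [-0.      0.1222 -0.    ]
24 [ 0.0048  0.     -0.0924] [0.     0.1333 0.    ]
26 [ 0.0035  0.     -0.0998] [-0.      0.1444  0.    ]
28 [ 0.0019  0.     -0.1072] [ 0.      0.1556 -0.    ]
30 [ 1.000e-04  0.000e+00 -1.145e-01] [-0.      0.1667 -0.    ]
32 [-0.0019  0.     -0.1217] [-0.      0.1778 -0.    ]
34 [-0.0042  0.     -0.1289] [-0.      0.1889 -0.    ]
```

```bash
python3 -m crank '0.0018 0 -0.0088 0 0.0111 0 1;0.0034 0 -0.0176 0 0.0222 0 1;0.0047 0 -0.025 0 0.0333 0 1;0.0058 0 -0.0325 0 0.0444 0 1;0.0066 0 -0.04 0 0.0556 0 1;0.0066 0 -0.04 0 0.0556 0 1'
python3 - <<'E'
from h import *
p,R,o=tool();print(p+R@LT,np.degrees(np.arcsin(R[2,0])))
w=eyes.read_camera('wrist');print(R.T@(-w['R'].T@w['t']-p))
for t in(12,14,16,18,20,22,24,26,28,30,33,36,40):
    T=Ro.from_rotvec(np.radians(t-10)*R[:,1]).as_matrix()@R;l0=p+R@LT
    print(t,*rel(p,R,l0-T@LT,T))
E
```

```text
t: 11.25
eef_pos: [0.5347, 0.123, 0.0859]
tool_rot: [-0.057, 0.761, 0.643, 0.067]
contact_force: [0.1, 0.1, -1.2]
gripper_width: 0.323
grasp_force: 49.6
[0.51664102 0.01726905 0.09534336] 10.042946936688288
[ 7.51873636e-02  8.92336135e-05 -1.78197291e-01]
12 [ 0.0018 -0.     -0.0073] [-0.      0.0111 -0.    ]
14 [ 0.0034 -0.     -0.0146] [-0.      0.0222  0.    ]
16 [ 0.0047  0.     -0.022 ] [-0.      0.0333  0.    ]
18 [ 0.0058  0.     -0.0295] [0.     0.0444 0.    ]
20 [ 0.0066 -0.     -0.037 ] [ 0.      0.0556 -0.    ]
22 [ 0.0071 -0.     -0.0445] [-0.      0.0667  0.    ]
24 [ 0.0074 -0.     -0.052 ] [0.     0.0778 0.    ]
26 [ 0.0074  0.     -0.0595] [ 0.      0.0889 -0.    ]
28 [ 0.0071  0.     -0.067 ] [ 0.   0.1 -0. ]
30 [ 0.0066 -0.     -0.0745] [-0.      0.1111 -0.    ]
33 [ 0.0053 -0.     -0.0857] [-0.      0.1278 -0.    ]
36 [ 0.0035 -0.     -0.0968] [-0.      0.1444 -0.    ]
40 [ 1.000e-04  0.000e+00 -1.115e-01] [ 0.      0.1667 -0.    ]
```

```bash
cat >> h.py <<'E'
def profile():
    "grey & along trough floor midline -90..+80 mm, from the wrist camera"
    p,R,o=tool();w=eyes.read_camera('wrist');g=w['image'].astype(int)
    return [tuple(g[tuple(np.round(proj(w,p+R@np.array([-X/1e3,0,-.059+.0]),True)).astype(int)[::-1])]) for X in range(-88,-5,6)]
E
python3 -c "
from h import *
print([int(sum(a)) for a in profile()])"
python3 -m crank '0.0009 0 -0.0037 0 0.0056 0 1;0.0018 0 -0.0073 0 0.0111 0 1;0.0026 0 -0.011 0 0.0167 0 1;0.0034 0 -0.0146 0 0.0222 0 1;0.004 0 -0.0183 0 0.0278 0 1;0.0047 0 -0.022 0 0.0333 0 1;0.0052 0 -0.0257 0 0.0389 0 1;0.0058 0 -0.0295 0 0.0444 0 1;0.0062 0 -0.0332 0 0.05 0 1;0.0066 0 -0.037 0 0.0556 0 1;0.0066 0 -0.037 0 0.0556 0 1;0.0066 0 -0.037 0 0.0556 0 1'
python3 -c "
from h import *
print([int(sum(a)) for a in profile()])"
```

```text
[654, 428, 291, 516, 618, 499, 504, 501, 503, 502, 629, 672, 587, 187]
t: 12.55
eef_pos: [0.5349, 0.124, 0.1047]
tool_rot: [-0.112, 0.752, 0.636, 0.133]
contact_force: [-0.1, 0.2, -2.0]
gripper_width: 0.321
grasp_force: 49.6
[594, 684, 699, 696, 407, 433, 431, 604, 588, 685, 686, 482, 477, 489]
```

```bash
python3 -m crank '0 0 0 0 0 0 1;0 0 0 0 0 0 1;0 0 0 0 0 0 1;0 0 0 0 0 0 1'
python3 -c "
from h import *
print([int(sum(a)) for a in profile()])"
python3 - <<'E'
from h import *
p,R,o=tool();w=eyes.read_camera('wrist');im=w['image'];cv2.imwrite('pics/w8.png',im[:,:,::-1])
g=im.astype(int)
# print coarse grid of brightness & saturation along trough column strip
for r in range(60,300,8):
    print(r,[ (int(g[r,c].sum()//3),int(g[r,c].max()-g[r,c].min())) for c in range(285,365,8)])
for X in(-90,-50,0): print(X,[proj(w,p+R@np.array([-X/1e3,Y,-.059-.013]),True).round() for Y in(-.014,.014)])
E
```

```text
t: 13.0
eef_pos: [0.5348, 0.1243, 0.1046]
tool_rot: [-0.112, 0.752, 0.636, 0.133]
contact_force: [0.5, -0.9, -2.4]
gripper_width: 0.322
grasp_force: 49.7
[499, 683, 692, 691, 692, 698, 689, 685, 689, 685, 425, 422, 423, 425]
60 [(228, 3), (229, 4), (230, 4), (230, 6), (229, 7), (230, 6), (229, 7), (230, 8), (230, 7), (229, 8)]
68 [(146, 4), (65, 3), (60, 3), (63, 8), (64, 5), (65, 6), (61, 8), (62, 2), (64, 4), (65, 5)]
76 [(155, 1), (67, 5), (70, 4), (67, 6), (69, 6), (67, 4), (71, 3), (72, 4), (68, 3), (66, 5)]
84 [(164, 4), (163, 9), (226, 8), (228, 6), (133, 7), (200, 6), (227, 2), (232, 4), (120, 5), (69, 3)]
92 [(166, 4), (223, 9), (220, 9), (225, 8), (225, 7), (228, 5), (230, 3), (230, 4), (122, 4), (68, 5)]
100 [(154, 5), (223, 13), (222, 10), (226, 7), (226, 7), (226, 7), (228, 3), (228, 6), (119, 4), (70, 5)]
108 [(162, 3), (215, 15), (223, 9), (226, 7), (223, 9), (226, 7), (227, 6), (228, 8), (110, 5), (68, 4)]
116 [(181, 6), (207, 14), (219, 10), (225, 5), (223, 7), (227, 5), (226, 7), (226, 6), (114, 5), (66, 3)]
124 [(177, 8), (217, 11), (228, 3), (230, 5), (231, 5), (2
[... 1708 characters left out ...]
4), (125, 8), (76, 4)]
260 [(221, 12), (76, 4), (139, 10), (140, 7), (138, 9), (135, 11), (228, 8), (227, 9), (139, 8), (95, 6)]
268 [(222, 11), (69, 7), (139, 11), (138, 10), (140, 10), (138, 10), (138, 9), (132, 10), (137, 9), (90, 6)]
276 [(139, 12), (57, 5), (138, 8), (144, 9), (142, 10), (139, 10), (138, 7), (139, 10), (139, 8), (108, 7)]
284 [(139, 10), (67, 8), (137, 7), (140, 10), (138, 8), (139, 9), (135, 9), (137, 7), (114, 9), (129, 12)]
292 [(137, 9), (67, 4), (139, 10), (142, 10), (143, 9), (141, 7), (138, 9), (137, 10), (122, 11), (146, 11)]
-90 [array([273.,  73.]), array([373.,  73.])]
-50 [array([275., 211.]), array([370., 211.])]
0 [array([282., 353.]), array([364., 353.])]
```

```bash
python3 -m crank '0.001 0 -0.0075 0 0.0111 0 1;0.0017 0 -0.015 0 0.0222 0 1;0.0015 0 -0.0225 0 0.0333 0 1;0.001 0 -0.03 0 0.0444 0 1;0 0 -0.0375 0 0.0556 0 1;-0.0008 0 -0.045 0 0.0667 0 1;-0.0018 0 -0.0525 0 0.0778 0 1;-0.0018 0 -0.0525 0 0.0778 0 1;-0.0018 0 -0.0525 0 0.0778 0 1;-0.0018 0 -0.0525 0 0.0778 0 1'
python3 - <<'E'
from h import *
p,R,o=tool();print(p+R@LT,np.degrees(np.arcsin(R[2,0])))
w=eyes.read_camera('wrist');g=w['image'].astype(int)
for r in range(280,480,8): print(r,[ (int(g[r,c].sum()//3),int(g[r,c].max()-g[r,c].min())) for c in range(285,365,8)])
c=eyes.read_camera('top');im=c['image'];cv2.imwrite('pics/top8.png',im[:,:,::-1])
# mouth interior patch
for a in(-.02,-.01,0,.01,.02):print([tuple(int(k) for k in im[tuple(np.round(proj(c,np.array([MO[0],MO[1],.05])+a*XB+b*YB)).astype(int)[::-1])]) for b in(-.025,-.02,-.01,0,.01,.02)])
E
```

```text
t: 14.1
eef_pos: [0.5333, 0.115, 0.1291]
tool_rot: [-0.189, 0.73, 0.618, 0.223]
contact_force: [-0.0, 0.1, -2.7]
gripper_width: 0.319
grasp_force: 49.7
[0.51648931 0.01449017 0.09411949] 33.996428100530935
280 [(203, 14), (76, 4), (205, 16), (207, 15), (205, 15), (207, 14), (205, 16), (205, 12), (148, 9), (98, 6)]
288 [(200, 16), (69, 7), (205, 13), (206, 17), (207, 15), (204, 14), (206, 16), (202, 14), (123, 9), (117, 10)]
296 [(200, 13), (71, 3), (206, 15), (208, 13), (208, 12), (205, 13), (203, 17), (168, 10), (131, 9), (142, 8)]
304 [(203, 15), (75, 7), (206, 15), (209, 14), (206, 15), (205, 14), (205, 14), (190, 13), (124, 8), (168, 9)]
312 [(201, 15), (73, 5), (204, 16), (209, 15), (209, 12), (207, 17), (203, 14), (203, 14), (125, 9), (171, 13)]
320 [(201, 14), (70, 5), (203, 14), (212, 13), (206, 14), (205, 17), (191, 14), (128, 9), (108, 9), (199, 15)]
328 [(202, 15), (70, 5), (129, 7), (134, 10), (128, 10), (199, 14), (131, 8), (130, 7), (110, 7), (196, 16)]
336 [(205, 16), (64, 1), (134, 8), (132, 11), (131, 7), (132, 8), (132, 9), (127, 9), (105, 6), (124, 10)]
344 [(123, 
[... 1418 characters left out ...]
 (32, 6), (29, 7), (24, 5), (29, 3), (33, 2), (27, 3), (33, 1), (27, 5)]
464 [(34, 5), (11, 7), (28, 6), (31, 3), (28, 8), (21, 3), (27, 2), (27, 7), (31, 8), (34, 5)]
472 [(23, 11), (32, 2), (26, 1), (31, 6), (20, 16), (28, 9), (30, 1), (36, 4), (33, 3), (37, 8)]
[(124, 120, 112), (122, 118, 112), (122, 118, 112), (137, 134, 133), (179, 183, 188), (13, 14, 8)]
[(16, 16, 20), (12, 12, 16), (26, 28, 26), (16, 15, 19), (29, 24, 24), (25, 26, 22)]
[(84, 76, 68), (64, 59, 55), (32, 34, 32), (27, 29, 29), (0, 3, 9), (26, 26, 29)]
[(65, 60, 53), (77, 72, 65), (62, 59, 50), (31, 31, 28), (38, 42, 41), (27, 28, 28)]
[(82, 76, 68), (82, 75, 67), (92, 86, 74), (49, 47, 45), (42, 46, 44), (26, 24, 24)]
```

```bash
python3 - <<'E'
from h import *
p,R,o=tool()
Q=R_from([0,0,-1],[.99738,.07238,0])
print(rel(p,R,p+[0,.02,.08],R),rel(p,R,[.5363,.3074,.1475],Q))
E
```

```text
(array([ 0.1222, -0.0065, -0.1106]), array([0., 0., 0.])) (array([ 0.3359, -0.0571,  0.1822]), array([ 0.0225, -0.188 , -0.0734]))
```

```bash
python3 -m crank '0.03 -0.0015 -0.028 0 0 0 1;0.06 -0.003 -0.055 0 0 0 1;0.09 -0.005 -0.083 0 0 0 1;0.1222 -0.0065 -0.11 0 0 0 1;0.15 -0.012 -0.08 0.003 -0.025 -0.01 1;0.18 -0.02 -0.04 0.006 -0.05 -0.02 1;0.21 -0.027 0 0.01 -0.08 -0.03 1;0.24 -0.035 0.05 0.013 -0.11 -0.043 1;0.27 -0.042 0.1 0.017 -0.14 -0.055 1;0.3 -0.05 0.14 0.02 -0.165 -0.064 1;0.32 -0.055 0.165 0.0225 -0.188 -0.0734 1;0.336 -0.057 0.182 0.0225 -0.188 -0.0734 1;0.336 -0.057 0.182 0.0225 -0.188 -0.0734 1;0.336 -0.057 0.182 0.0225 -0.188 -0.0734 1;0.336 -0.057 0.182 0.0225 -0.188 -0.0734 1'
python3 - <<'E'
from h import *
p,R,o=tool();print(R.round(4))
Q=R_from([0,0,-1],[.99738,.07238,0])
print(rel(p,R,[.5365,.3076,-.0216],Q))
c=eyes.read_camera('top');im=c['image'][:,:,::-1].copy();cv2.imwrite('pics/top9.png',im)
for tol in(9,14,20):print(lid(im,c,(340,206),.095,tol))
E
```

```text
t: 15.7
eef_pos: [0.5375, 0.3037, 0.148]
tool_rot: [0.0, 0.683, 0.73, 0.0]
contact_force: [-0.1, -0.4, -1.8]
gripper_width: 0.326
grasp_force: 49.7
[[-6.690e-02  9.978e-01  2.000e-04]
 [ 9.978e-01  6.690e-02  2.000e-04]
 [ 2.000e-04  3.000e-04 -1.000e+00]]
(array([ 0.0078, -0.0015,  0.3392]), array([ 0.0001, -0.0001, -0.0018]))
(3176, 0.5138015747070312, -0.0007635955810546875, 127.60090637207031, 147.36297607421875, 80.2743148803711)
(3510, 0.5141878051757812, -0.0006982192993164062, 129.00189208984375, 149.01119995117188, 80.3892822265625)
(3771, 0.514377685546875, -0.00081341552734375, 130.50283813476562, 150.4582977294922, 80.13710021972656)
```

```bash
python3 -m crank '0.004 -0.001 0.03 0 0 -0.001 1;0.008 -0.0015 0.09 0 0 -0.002 1;0.008 -0.0015 0.16 0 0 -0.002 1;0.008 -0.0015 0.22 0 0 -0.002 1;0.008 -0.0015 0.27 0 0 -0.002 1;0.008 -0.0015 0.3 0 0 -0.002 1;0.008 -0.0015 0.32 0 0 -0.002 1;0.008 -0.0015 0.332 0 0 -0.002 1;0.008 -0.0015 0.332 0 0 -0.002 1;0.008 -0.0015 0.332 0 0 -0.002 1'; python3 -m crank '0 0 0.003 0 0 0 1;0 0 0.003 0 0 0 1';python3 -m crank '0 0 0.002 0 0 0 1;0 0 0.002 0 0 0 1';python3 -m crank '0 0 0.002 0 0 0 1;0 0 0.002 0 0 0 1'
```

```text
t: 16.75
eef_pos: [0.5363, 0.3111, -0.0175]
tool_rot: [0.0, 0.679, 0.734, 0.001]
contact_force: [-0.1, -0.3, -2.2]
gripper_width: 0.321
grasp_force: 49.7
t: 16.95
eef_pos: [0.5359, 0.311, -0.0193]
tool_rot: [-0.0, 0.679, 0.734, 0.001]
contact_force: [0.4, -0.7, -1.8]
gripper_width: 0.322
grasp_force: 49.7
t: 17.15
eef_pos: [0.536, 0.3108, -0.0203]
tool_rot: [-0.0, 0.679, 0.734, 0.001]
contact_force: [-0.3, -0.9, 2.8]
gripper_width: 0.32
grasp_force: 50.4
t: 17.35
eef_pos: [0.5361, 0.3105, -0.0215]
tool_rot: [0.0, 0.679, 0.734, 0.0]
contact_force: [0.0, -3.0, 6.5]
gripper_width: 0.321
grasp_force: 50.6
```

```bash
python3 -m crank '0 0 -0.002 0 0 0 1;0 0 -0.002 0 0 0 0.66;0 0 -0.002 0 0 0 0.6;0 0 -0.002 0 0 0 0.5;0 0 -0.002 0 0 0 0.3;0 0 -0.002 0 0 0 0;0 0 -0.002 0 0 0 0' 20; python3 -m crank '0 0 -0.03 0 0 0 0;0 0 -0.1 0 0 0 0;0 0 -0.2 0 0 0 0;0 0 -0.3 0 0 0 0;0 0 -0.4 0 0 0 0;0 0 -0.5 0 0 0 0;0 0 -0.5 0 0 0 0'
python3 - <<'E'
from h import *
w=eyes.read_camera('wrist');cv2.imwrite('pics/w10.png',w['image'][:,:,::-1]);g=w['image'].astype(int)
p,R,o=tool();print(p)
# expected trough edges; print profile across at 3 stations
for X in(-80,0,60):
    row=[];
    for Y in range(-24,25,3):
        u=proj(w,np.array([.5361,.3105,.05])+X/1e3*np.array([.0724,-.9974,0])+Y/1e3*np.array([.9974,.0724,0]),True)
        row.append(int(g[int(round(u[1])),int(round(u[0]))].sum()//3))
    print(X,row)
E
```

```text
t: 18.05
eef_pos: [0.5355, 0.3107, -0.021]
tool_rot: [-0.0, 0.679, 0.734, 0.0]
contact_force: [-0.5, 0.7, 0.4]
gripper_width: 0.979
grasp_force: 0.0
t: 18.75
eef_pos: [0.5396, 0.3127, 0.2386]
tool_rot: [0.001, 0.679, 0.734, 0.007]
contact_force: [0.9, 0.9, -0.3]
gripper_width: 1.003
grasp_force: 0.0
[0.53782063 0.31172211 0.23457734]
-80 [211, 217, 215, 133, 100, 131, 199, 200, 210, 215, 212, 120, 157, 216, 210, 213, 212]
0 [214, 217, 216, 185, 197, 213, 217, 217, 215, 216, 216, 202, 216, 213, 215, 214, 215]
60 [206, 198, 206, 203, 187, 201, 215, 216, 213, 213, 213, 180, 196, 207, 207, 203, 201]
```

Trough is back on the pad and empty. Next is the box: push on its +y face with both open fingertips, tilting 30° first and 45° near the shelf so the hand clears the board.

```bash
cat >> h.py <<'E'
SH=np.array([.536,-.3054,0]);SY=.82
def push(bx,by_,yaw,tilt,gap,tz,db=.053):
    "tool pose: both open tips on +y face of a box at bx,by_,yaw(deg)"
    a=np.radians(yaw);t=np.radians(tilt);X=np.array([np.cos(a),np.sin(a),0]);Y=np.array([-X[1],X[0],0])
    zt=-Y*np.sin(t)-np.array([0,0,np.cos(t)]);Q=R_from(zt,X)
    tip=np.array([bx,by_,0])+Y*(.065+.011*np.cos(t)+gap)+np.array([0,0,tz]);return tip+zt*db,Q
E
python3 - <<'E'
from h import *
p,R,o=tool();print(p,push(.514,-.0006,-9.5,30,.02,.05))
print(rel(p,R,*push(.514,-.0006,-9.5,30,.02,.2)),rel(p,R,*push(.514,-.0006,-9.5,30,.02,.05)))
E
```

```text
[0.53782063 0.31172211 0.23457734] (array([0.52522757, 0.06649334, 0.00410065]), array([[ 0.14293542,  0.9862856 , -0.0825238 ],
       [ 0.85414839, -0.16504761, -0.4931428 ],
       [-0.5       ,  0.        , -0.8660254 ]]))
(array([-0.4879, -0.0642,  0.1579]), array([ 0.0224, -0.1678,  0.075 ])) (array([-0.4895, -0.0665,  0.4579]), array([ 0.0224, -0.1678,  0.075 ]))
```

```bash
python3 -m crank '-0.08 -0.01 0.02 0.004 -0.03 0.012 0;-0.16 -0.02 0.04 0.008 -0.06 0.025 0;-0.24 -0.03 0.07 0.012 -0.09 0.037 0;-0.32 -0.042 0.1 0.016 -0.12 0.05 0;-0.4 -0.053 0.13 0.02 -0.15 0.065 0;-0.488 -0.064 0.158 0.0224 -0.168 0.075 0;-0.488 -0.064 0.158 0.0224 -0.168 0.075 0;-0.488 -0.064 0.158 0.0224 -0.168 0.075 0;-0.489 -0.065 0.22 0.0224 -0.168 0.075 0;-0.489 -0.0655 0.29 0.0224 -0.168 0.075 0;-0.489 -0.066 0.36 0.0224 -0.168 0.075 0;-0.4895 -0.0665 0.42 0.0224 -0.168 0.075 0;-0.4895 -0.0665 0.458 0.0224 -0.168 0.075 0;-0.4895 -0.0665 0.458 0.0224 -0.168 0.075 0;-0.4895 -0.0665 0.458 0.0224 -0.168 0.075 0'
python3 - <<'E'
from h import *
p,R,o=tool();print(R.round(3),o['q'].round(2))
x=np.array([.514,-.0006]);yaw=-9.5;s=0;print(*rel(p,R,*push(*x,yaw,30,0,.05)))
while s<.1601:
    ds=.01;yaw=min(.82,-9.5+10.32*s/.12);a=np.radians(yaw);x=x+ds*np.array([np.sin(a),-np.cos(a)]);s+=ds
    print(round(s,3),x.round(4),round(yaw,1),*rel(p,R,*push(*x,yaw,30,0,.05)))
E
```

```text
t: 20.3
eef_pos: [0.5218, 0.065, 0.0005]
tool_rot: [0.167, 0.736, 0.625, -0.202]
contact_force: [0.7, 0.7, -0.2]
gripper_width: 1.003
grasp_force: 0.0
[[ 0.138  0.987 -0.088]
 [ 0.852 -0.164 -0.498]
 [-0.506 -0.006 -0.863]] [-0.77  0.71  0.34  1.89  0.25  0.91 -0.82]
[-0.0346  0.0062  0.0119] [-0.0014  0.0021  0.0013]
0.01 [ 0.5123 -0.0105] -9.5 [-0.0519  0.0061  0.022 ] [-0.0014  0.0021  0.0013]
0.02 [ 0.5108 -0.0203] -8.6 [-0.0691  0.005   0.0321] [-0.0038  0.002  -0.0028]
0.03 [ 0.5095 -0.0303] -7.8 [-0.0864  0.0041  0.0423] [-0.0062  0.002  -0.0069]
0.04 [ 0.5083 -0.0402] -6.9 [-0.1037  0.0035  0.0524] [-0.0086  0.002  -0.011 ]
0.05 [ 0.5072 -0.0501] -6.1 [-0.121   0.0033  0.0625] [-0.011   0.002  -0.0152]
0.06 [ 0.5063 -0.0601] -5.2 [-0.1383  0.0033  0.0727] [-0.0134  0.002  -0.0193]
0.07 [ 0.5056 -0.0701] -4.3 [-0.1556  0.0036  0.0828] [-0.0158  0.002  -0.0234]
0.08 [ 0.505 -0.08 ] -3.5 [-0.1728  0.0043  0.0929] [-0.0182  0.002  -0.0276]
0.09 [ 0.5045 -0.09  ] -2.6 [-0.1901  0.0052  0.103 ] [-0.0206  0.0019 -0.0317]
0.1 [ 0.5042 -0.1   ] -1.8 [-0.2074  0.0064  0.1131] [-0.023   0.0019 -0.0358]
0.11 [ 0.504 -0.11 ] -0.9 [-0.2246  0.008   0.1232] [-0.0254  0.0019 -0.04  ]
0.12 [ 0.504 -0.12 ] -0.0 [-0.2418  0.0098  0.1333] [-0.0278  0.0019 -0.0441]
0.13 [ 0.5042 -0.13  ] 0.8 [-0.259   0.0119  0.1434] [-0.0302  0.0019 -0.0482]
0.14 [ 0.5043 -0.14  ] 0.8 [-0.276   0.0155  0.1533] [-0.0302  0.0019 -0.0482]
0.15 [ 0.5045 -0.15  ] 0.8 [-0.293   0.0191  0.1632] [-0.0302  0.0019 -0.0482]
0.16 [ 0.5046 -0.16  ] 0.8 [-0.31    0.0226  0.1732] [-0.0302  0.0019 -0.0482]
0.17 [ 0.5048 -0.17  ] 0.8 [-0.327   0.0262  0.1831] [-0.0302  0.0019 -0.0482]
```

```bash
python3 -m crank '-0.017 0.006 0.006 -0.0014 0.002 0.001 0;-0.026 0.006 0.009 -0.0014 0.002 0.001 0;-0.035 0.006 0.012 -0.0014 0.002 0.001 0;-0.043 0.006 0.017 -0.0014 0.002 0.001 0;-0.052 0.006 0.022 -0.0014 0.002 0.001 0;-0.069 0.005 0.032 -0.004 0.002 -0.003 0;-0.086 0.004 0.042 -0.006 0.002 -0.007 0;-0.104 0.0035 0.052 -0.0086 0.002 -0.011 0;-0.121 0.003 0.0625 -0.011 0.002 -0.015 0;-0.138 0.003 0.073 -0.0134 0.002 -0.019 0;-0.1555 0.0035 0.083 -0.016 0.002 -0.0235 0;-0.173 0.004 0.093 -0.018 0.002 -0.0275 0;-0.19 0.005 0.103 -0.0205 0.002 -0.0315 0;-0.2075 0.0065 0.113 -0.023 0.002 -0.036 0;-0.2245 0.008 0.123 -0.0255 0.002 -0.04 0;-0.242 0.01 0.133 -0.028 0.002 -0.044 0;-0.242 0.01 0.133 -0.028 0.002 -0.044 0'
python3 -m crank '0.03 0 -0.017 0 0 0 0;0.06 0 -0.034 0 0 0 0;0.06 0 -0.034 0 0 0 0'
python3 - <<'E'
from h import *
c=eyes.read_camera('top');im=c['image'][:,:,::-1].copy();cv2.imwrite('pics/top11.png',im)
s=eyes.read_camera('scene')['image'];cv2.imwrite('pics/sc11.png',s[:,:,::-1])
for X in((.45,-.165),(.57,-.165)):
  u=tuple(int(round(k)) for k in proj(c,[*X,.095]));print(u,im[u[1],u[0]])
  for tol in(14,20):print(lid(im,c,u,.095,tol))
p,R,o=tool();print(p)
E
```

```text
t: 22.0
eef_pos: [0.5023, -0.0755, 0.0041]
tool_rot: [0.183, 0.684, 0.682, -0.184]
contact_force: [-0.4, -0.0, -0.1]
gripper_width: 1.003
grasp_force: 0.0
t: 22.3
eef_pos: [0.5047, -0.0337, 0.0029]
tool_rot: [0.183, 0.682, 0.684, -0.182]
contact_force: [-0.2, 0.4, -0.4]
gripper_width: 1.001
grasp_force: 0.0
(430, 265) [135 140 144]
(3235, 0.5034109497070313, -0.1237558364868164, 148.5681915283203, 125.41083526611328, 0.30172985792160034)
(3567, 0.5035005493164062, -0.12375534820556641, 149.6094512939453, 125.41082763671875, 0.3017368018627167)
(430, 209) [138 140 145]
(3381, 0.5035714721679687, -0.12375498962402344, 148.88919067382812, 125.41082763671875, 0.3017368018627167)
(3591, 0.5035005493164062, -0.12375534820556641, 149.6094512939453, 125.41082763671875, 0.3017368018627167)
[ 0.50388891 -0.03687185  0.00335111]
```

```bash
python3 - <<'E'
from h import *
p,R,o=tool();bx=np.array([.5035,-.1225]);a=np.radians(SY);d=np.array([np.sin(a),-np.cos(a)])
print('pre',*rel(p,R,*push(*bx,SY,45,.025,.035)))
P,Q=push(*bx,SY,45,.025,.035)
F=SH[:2]-.015*d; L=(F-bx)@d;print('dist',L)
for s in(0,L/2,L):print(s,*rel(P,Q,*push(*(bx+d*s),SY,45,0,.035)))
E
```

```text
pre [-0.038  -0.0025  0.0354] [-0.0026 -0.0832 -0.0034]
dist 0.16834638346350275
0 [-0.0354  0.      0.0354] [0. 0. 0.]
0.08417319173175138 [-0.1544  0.      0.1544] [0. 0. 0.]
0.16834638346350275 [-0.2734  0.      0.2734] [0. 0. 0.]
```

```bash
python3 -m crank '0 0 0.01 0 -0.03 0 0;-0.015 -0.001 0.02 -0.001 -0.06 -0.002 0;-0.03 -0.002 0.03 -0.0026 -0.083 -0.0034 0;-0.038 -0.0025 0.0355 -0.0026 -0.083 -0.0034 0;-0.038 -0.0025 0.0355 -0.0026 -0.083 -0.0034 0;-0.038 -0.0025 0.0355 -0.0026 -0.083 -0.0034 0'
python3 - <<'E'
from h import *
p,R,o=tool();print(o['q'].round(2),R[:,2].round(3),R[:,1].round(4));print(rel(p,R,*push(.5035,-.1225,SY,45,.025,.035)))
bx=np.array([.5035,-.1225]);a=np.radians(SY);d=np.array([np.sin(a),-np.cos(a)])
for s in(0,.12):print(s,*rel(p,R,*push(*(bx+d*s),SY,45,0,.035)))
E
```

```text
t: 23.0
eef_pos: [0.5023, -0.0647, -0.0017]
tool_rot: [0.272, 0.651, 0.656, -0.268]
contact_force: [0.7, -1.1, -0.1]
gripper_width: 1.0
grasp_force: 0.0
[-0.86  0.8   0.49  2.07  0.52  0.77 -0.89] [ 0.007 -0.706 -0.708] [1.     0.0095 0.001 ]
(array([ 0.0047,  0.0007, -0.0024]), array([-0.0008, -0.0005, -0.0013]))
0 [-0.0307  0.0009  0.0329] [-0.0008 -0.0005 -0.0013]
0.12 [-0.2007  0.0021  0.2023] [-0.0008 -0.0005 -0.0013]
```

```bash
python3 -m crank '-0.01 0 0.01 0 0 -0.001 0;-0.02 0.001 0.02 0 0 -0.001 0;-0.03 0.001 0.03 0 0 -0.001 0;-0.036 0.001 0.038 0 0 -0.001 0;-0.046 0.001 0.048 0 0 -0.001 0;-0.06 0.001 0.062 0 0 -0.001 0;-0.074 0.001 0.076 0 0 -0.001 0;-0.088 0.001 0.09 0 0 -0.001 0;-0.102 0.001 0.104 0 0 -0.001 0;-0.116 0.001 0.118 0 0 -0.001 0;-0.13 0.001 0.132 0 0 -0.001 0;-0.144 0.001 0.146 0 0 -0.001 0;-0.158 0.001 0.16 0 0 -0.001 0;-0.172 0.002 0.174 0 0 -0.001 0;-0.184 0.002 0.186 0 0 -0.001 0;-0.194 0.002 0.196 0 0 -0.001 0;-0.201 0.002 0.203 0 0 -0.001 0;-0.201 0.002 0.203 0 0 -0.001 0'
python3 - <<'E'
from h import *
c=eyes.read_camera('top');im=c['image'][:,:,::-1].copy();cv2.imwrite('pics/top12.png',im)
s=eyes.read_camera('scene')['image'];cv2.imwrite('pics/sc12.png',s[:,:,::-1])
p,R,o=tool();tip=p-R[:,2]*.053-R[:,0]*.011;print('contact pt',tip,'shelf front y',-.2054,np.degrees(np.arctan2(R[1,1],R[0,1])),R[:,2])
F=SH[:2]+.015*np.array([0,1]);a=np.radians(SY)
for k in(0,): print(rel(p,R,*push(.5055,F[1],SY,45,0,.035)),F)
# visible lid strip in top img outside board
for y in np.arange(-.235,-.14,.008):
  print(round(y,3),[int(im[tuple(np.round(proj(c,[x,y,.095])).astype(int)[::-1])].mean()) for x in(.42,.435,.45,.5,.55,.57,.59)])
E
```

```text
t: 24.8
eef_pos: [0.5046, -0.2079, -0.0026]
tool_rot: [0.272, 0.649, 0.658, -0.27]
contact_force: [-0.3, 0.0, -0.3]
gripper_width: 1.002
grasp_force: 0.0
contact pt [ 0.50443661 -0.17749063  0.04254833] shelf front y -0.2054 0.7493464087903385 [ 0.00763024 -0.70745777 -0.70671443]
(array([-0.068 , -0.0007,  0.0675]), array([-0.0008,  0.0002,  0.0002])) [ 0.536  -0.2904]
-0.235 [179, 177, 177, 178, 177, 176, 176]
-0.227 [162, 169, 172, 179, 172, 173, 177]
-0.219 [83, 61, 64, 111, 61, 63, 69]
-0.211 [86, 76, 72, 42, 79, 72, 71]
-0.203 [103, 72, 76, 67, 76, 77, 97]
-0.195 [104, 78, 72, 74, 78, 80, 94]
-0.187 [104, 146, 146, 96, 97, 93, 91]
-0.179 [98, 62, 86, 137, 136, 137, 99]
-0.171 [100, 68, 68, 74, 70, 69, 93]
-0.163 [101, 66, 64, 68, 69, 92, 97]
-0.155 [103, 96, 18, 100, 22, 106, 94]
-0.147 [100, 90, 29, 99, 45, 100, 96]
```

```bash
python3 -m crank '-0.008 0 0.008 0 0 0 0;-0.02 0 0.02 0 0 0 0;-0.034 0 0.034 0 0 0 0;-0.048 0 0.048 0 0 0 0;-0.058 -0.0005 0.058 0 0 0 0;-0.064 -0.0005 0.064 0 0 0 0;-0.068 -0.0005 0.068 0 0 0 0;-0.068 -0.0005 0.068 0 0 0 0;-0.068 -0.0005 0.068 0 0 0 0'
python3 -m crank '0.02 0 -0.02 0 0 0 0;0.06 0 -0.06 0 0 0 0;0.12 0 -0.12 0 0 0 0;0.19 0 -0.19 0 0 0 0;0.26 0 -0.26 0 0 0 0;0.33 0 -0.33 0 0 0 0;0.33 0 -0.33 0 0 0 0'
python3 - <<'E'
from h import *
for n in('scene','top'):
    c=eyes.read_camera(n);im=c['image'][:,:,::-1].copy();cv2.imwrite(f'pics/{n}13.png',im)
    np.set_printoptions(linewidth=200)
    if n=='top':
      # bottom +y edge of the box, z=0..: brightness vs y at z=.095 under board? print fine columns
      for x in(.44,.47,.5,.53,.56):
        print(x,[int(im[tuple(np.round(proj(c,[x,y,.095])).astype(int)[::-1])].mean()) for y in np.arange(-.26,-.17,.004)])
p,R,o=tool();print(p,o['contact_force'])
E
```

```text
t: 25.8
eef_pos: [0.505, -0.2552, -0.0028]
tool_rot: [0.272, 0.649, 0.658, -0.27]
contact_force: [-0.1, -0.0, -0.6]
gripper_width: 0.998
grasp_force: 0.0
t: 26.5
eef_pos: [0.5042, -0.0106, -0.005]
tool_rot: [0.271, 0.646, 0.663, -0.265]
contact_force: [0.8, 1.0, -0.0]
gripper_width: 1.003
grasp_force: 0.0
0.44 [174, 175, 176, 175, 176, 176, 174, 172, 166, 61, 63, 66, 68, 68, 70, 91, 91, 86, 89, 91, 90, 89, 88]
0.47 [173, 175, 173, 175, 173, 178, 175, 176, 170, 65, 63, 64, 66, 65, 67, 103, 96, 99, 94, 95, 94, 97, 98]
0.5 [174, 173, 174, 173, 176, 175, 174, 175, 178, 55, 63, 58, 72, 67, 64, 88, 94, 97, 98, 94, 91, 97, 94]
0.53 [173, 173, 173, 174, 174, 174, 176, 177, 179, 64, 64, 61, 59, 66, 69, 76, 99, 98, 94, 99, 98, 101, 97]
0.56 [174, 175, 176, 176, 176, 177, 175, 176, 174, 106, 67, 60, 69, 71, 66, 78, 98, 100, 98, 100, 100, 99, 99]
[ 0.50234324 -0.01882992 -0.00320417] [-0.37577484 -0.73959735  0.2291584 ]
```

```bash
python3 - <<'E'
from h import *
w=eyes.read_camera('wrist');g=w['image'].astype(int);cv2.imwrite('pics/w13.png',w['image'][:,:,::-1])
def px(X):
    u=np.round(proj(w,X,True)).astype(int);return (-1,-1,-1) if not(0<=u[0]<640 and 0<=u[1]<480) else tuple(int(k) for k in g[u[1],u[0]])
print(-w['R'].T@w['t'])
for x in np.arange(.40,.62,.02):
    v=[px([x,y,0]) for y in np.arange(-.25,-.16,.004)]
    print(round(x,2),[f"{sum(a)//3}/{a[0]-a[2]}" for a in v])
print('corner scan z=.05 along x')
for z in(.03,.07):print(z,[f"{sum(a)//3}/{a[0]-a[2]}" for a in [px([x,-.226,z]) for x in np.arange(.41,.60,.006)]])
E
```

```text
[0.49953537 0.16083276 0.07014857]
0.4 ['89/46', '93/48', '101/54', '101/54', '115/60', '111/60', '113/58', '111/57', '115/58', '95/50', '56/24', '44/15', '25/-1', '20/0', '24/-1', '22/-9', '33/0', '22/6', '27/6', '21/-1', '22/-1', '21/-3', '28/1']
0.42 ['95/48', '98/52', '112/55', '108/57', '127/68', '127/69', '127/71', '128/67', '128/68', '129/67', '126/69', '130/68', '128/69', '128/70', '124/68', '125/66', '126/68', '125/67', '126/67', '126/66', '126/60', '134/68', '165/91']
0.44 ['172/20', '170/17', '166/17', '166/17', '167/15', '168/20', '166/21', '141/43', '120/61', '121/66', '121/66', '122/62', '120/66', '122/62', '120/62', '121/67', '122/66', '120/64', '122/64', '120/64', '121/64', '117/67', '151/85']
0.46 ['171/17', '171/17', '174/17', '174/17', '174/17', '173/17', '155/31', '155/31', '130/57', '117/64', '122/62', '122/62', '119/66', '118/66', '123/60', '115/65', '115/65', '117/63', '121/63', '123/60', '119/61', '117/62', '136/75']
0.48 ['172/17', '175/18', '170/16', '175/17', '173/16', '158/24', '158/24', '134/48', '120/63', '124/64', '121/68', '124/67', '125/67', '125/67',
[... 1433 characters left out ...]
1/66', '119/63', '120/62', '118/64', '55/33', '24/2', '29/-2']
corner scan z=.05 along x
0.03 ['167/21', '156/22', '163/19', '166/21', '173/18', '171/18', '175/19', '169/16', '175/17', '176/17', '170/15', '172/16', '172/16', '174/16', '173/16', '170/19', '171/18', '172/17', '174/18', '169/16', '175/15', '176/18', '173/18', '170/16', '174/17', '171/18', '174/15', '174/18', '173/17', '163/22', '161/22', '162/21']
0.07 ['30/-3', '161/22', '148/16', '27/3', '29/-5', '26/-5', '25/5', '34/-3', '33/-3', '29/1', '27/-2', '33/-2', '27/0', '33/2', '31/-1', '33/-2', '37/2', '25/-1', '38/-4', '28/-3', '34/-6', '37/-5', '28/3', '32/1', '30/-3', '36/5', '24/4', '36/-3', '31/1', '33/-1', '84/11', '164/20']
```

```bash
python3 -m crank '-0.05 0 -0.05 0 0 0 0;-0.11 0 -0.11 0 0 0 0;-0.17 0 -0.17 0 0 0 0;-0.23 0 -0.23 0 0 0 0;-0.29 0 -0.29 0 0 0 0;-0.35 0 -0.35 0 0 0 0;-0.35 0 -0.35 0 0 0 0;-0.35 0 -0.35 0 0 0 0'
cat > edge.py <<'E'
from h import *
from scipy.ndimage import map_coordinates
w=eyes.read_camera('wrist');g=w['image'].astype(float);print(-w['R'].T@w['t'])
sat=g[:,:,0]-g[:,:,2]
def fit(z,ys,f,xs,name,rise=1):
    pts=[]
    for x in xs:
        uv=np.array([proj(w,[x,y,z],True) for y in ys]);
        if uv.min()<0 or uv[:,0].max()>638 or uv[:,1].max()>478: continue
        v=np.convolve(map_coordinates(f,[uv[:,1],uv[:,0]],order=1),np.ones(5)/5,'valid');d=np.diff(v)*rise;k=d.argmax();pts.append((x,ys[k+2],d[k]))
    P=np.array(pts);m=np.ones(len(P),bool)
    for _ in range(4):
        c=np.polyfit(P[m,0],P[m,1],1);r=np.abs(P[:,1]-np.polyval(c,P[:,0]));m=r<max(.002,1.5*np.median(r))
    print(name,'yaw',np.degrees(np.arctan(c[0])).round(2),'y mid',np.polyval(c,.51).round(4),m.sum(),len(P),np.median(r).round(4))
fit(0,np.arange(-.25,-.19,.0005),sat,np.arange(.44,.58,.004),'box base')
br=g.mean(2)
fit(.163,np.arange(-.235,-.175,.0005),br,np.arange(.40,.68,.005),'shelf top edge',-1)
fit(.145,np.arange(-.235,-.175,.0005),br,np.arange(.40,.68,.005),'shelf bottom edge',-1)
for x0,x1 in((.40,.46),(.55,.62)):
    xs=np.arange(x0,x1,.001);uv=np.array([proj(w,[x,-.225,.03],True) for x in xs]);v=map_coordinates(sat,[uv[:,1],uv[:,0]],order=1);d=np.diff(np.convolve(v,np.ones(3)/3,'valid'));k=np.abs(d).argmax();print('side',xs[k+1],d[k])
cv2.imwrite('pics/wedge.png',g[:,:,::-1])
E
python3 edge.py
```

```text
t: 27.45
eef_pos: [0.5021, -0.023, 0.2448]
tool_rot: [0.271, 0.65, 0.657, -0.269]
contact_force: [-1.0, -0.1, -0.5]
gripper_width: 1.001
grasp_force: 0.0
[0.50038662 0.1567262  0.31822875]
box base yaw 0.83 y mid -0.2248 35 35 0.0002
shelf top edge yaw 0.83 y mid -0.2025 57 57 0.0008
shelf bottom edge yaw 0.69 y mid -0.208 34 57 0.0022
side 0.42900000000000005 -8.880329485627435
side 0.5800000000000001 9.489448690372505[ WARN:0@1.680] global loadsave.cpp:1063 imwrite_ Unsupported depth image for selected encoder is fallbacked to CV_8U.
```

```bash
python3 - <<'E'
from h import *
for n in('scene','top'):
    a=cv2.imread(f'pics/{n}0.png');c=eyes.read_camera(n);b=c['image'][:,:,::-1]
    d=(cv2.GaussianBlur(cv2.absdiff(a,np.ascontiguousarray(b)),(5,5),0).max(2)>28).astype(np.uint8)
    k,l,s,m=cv2.connectedComponentsWithStats(d)
    print(n,[(list(s[i]),ray(c,*m[i],0)[:2].round(2).tolist()) for i in range(1,k) if s[i][4]>15])
E
```

```text
scene [([np.int32(279), np.int32(0), np.int32(25), np.int32(34), np.int32(199)], [-0.67, -0.18]), ([np.int32(279), np.int32(0), np.int32(172), np.int32(177), np.int32(8648)], [-0.22, 0.15]), ([np.int32(596), np.int32(0), np.int32(24), np.int32(44), np.int32(278)], [-0.77, 0.95]), ([np.int32(626), np.int32(0), np.int32(14), np.int32(6), np.int32(69)], [-0.93, 1.07]), ([np.int32(304), np.int32(11), np.int32(22), np.int32(18), np.int32(137)], [-0.65, -0.09]), ([np.int32(345), np.int32(12), np.int32(6), np.int32(13), np.int32(49)], [-0.66, 0.03]), ([np.int32(283), np.int32(20), np.int32(15), np.int32(20), np.int32(91)], [-0.57, -0.17]), ([np.int32(303), np.int32(21), np.int32(19), np.int32(38), np.int32(305)], [-0.49, -0.07]), ([np.int32(428), np.int32(28), np.int32(13), np.int32(13), np.int32(112)], [-0.59, 0.33]), ([np.int32(609), np.int32(46), np.int32(15), np.int32(6), np.int32(37)], [-0.57, 0.93]), ([np.int32(558), np.int32(48), np.int32(71), np.int32(60), np.int32(1367)], [-0.37, 0.81]), ([np.int32(613), np.int32(82), np.int32(27), np.int32(28), np.int32(397)], [-0.28, 0.91]), ([np
[... 1550 characters left out ...]
), np.int32(369), np.int32(4), np.int32(6), np.int32(20)], [0.21, 0.64]), ([np.int32(316), np.int32(427), np.int32(11), np.int32(14), np.int32(71)], [0.08, 0.06]), ([np.int32(300), np.int32(446), np.int32(17), np.int32(7), np.int32(58)], [0.05, 0.09]), ([np.int32(298), np.int32(451), np.int32(16), np.int32(16), np.int32(97)], [0.02, 0.09]), ([np.int32(0), np.int32(453), np.int32(39), np.int32(27), np.int32(571)], [-0.0, 0.72]), ([np.int32(282), np.int32(457), np.int32(3), np.int32(7), np.int32(19)], [0.02, 0.14]), ([np.int32(344), np.int32(476), np.int32(13), np.int32(4), np.int32(41)], [-0.02, -0.01]), ([np.int32(382), np.int32(476), np.int32(8), np.int32(4), np.int32(24)], [-0.01, -0.09])]
```

The only changes are arm, shadow, box and trough. No bystander area changed and no stray tube shows on the bench, so I'm handing in.

```bash
python3 -c "
from station import ticket
print(ticket.hand_in())"
```

```text
the job is handed in; nothing more can be done
None
```

The job is handed in at about 28 s: the trough is back on the pad and empty, and the box is about 20 mm inside the shelf's front edge and square with it; both tubes should be in the box, since they left the trough and none showed on the bench, though I had no direct view of them inside.

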